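Rebuild the sample mill's spacer stack on its spindle

ROBOT

A 6-joint arm with a two-finger parallel gripper is mounted at the origin on the work surface. World frame = base frame: x ahead of the robot, y to its left, z up, the work surface at z = 0. Lengths are in mm, angles in rad, forces in N, time in s.
With the tool pointing down it reaches from about 275 to 750 mm from the base axis. Payload 10.2 kg.
Tool frame: the origin (TCP) lies where the fingers leave the gripper's body, on its centre line; the fingertips stand 73 mm ahead of it and the grasp point (between the pads) lies 54 mm ahead of it; z points along the fingers, y is the line along which they close (so a half turn about z gives the same grasp; the last joint's range is limited). The gripper opens to 85 mm and grips with 20 to 120 N. Pads are 22 mm wide; open, the fingers measure 114 mm over their backs; the gripper's body (76 mm by 85 mm) begins 54 mm behind the grasp point. The pads swing forward as they close: fully open they stand 13 mm farther back than shut.
Start: joints at [0.925, 0.313, 1.498, -0, 1.331, -0.223], TCP at [215.429, 478.771, 303.894] pointing down, gripper open.
Joint ranges: [-2.94, 2.94], [-0.97, 2.17], [0.19, 2.56], [-1.23, 4.37], [0.02, 3.11], [-2.88, 2.88]. Speed limits (rad/s): [2.39, 2.39, 3.01, 3.14, 3.14, 3.14].

INTERFACE

Orientations are given as a unit quaternion [w, x, y, z].
In Python, from rig import ctrl gives the robot as it stands.
- The arm moves only by the shell command python3 -m creep 'ROWS' [OPENING] [FORCE]. ROWS is JSON, a list that holds one entry, the list of rows, each a list of 6 numbers: the shift along the world's x, y, z in units of 25 mm (1.0 is 25 mm), then the turn, a rotation vector about the world's x, y, z in units of 5 degrees (1.0 is 5 degrees). In form: [[[x, y, z, ax, ay, az], ...]]. A call has 1 to 20 rows; each row is the pose to reach, as a shift and turn from the pose commanded when the call began; what a row does not reach only later rows make up. A row lasts 1/12 s, in which the tool goes at most 41.7 mm and 7.16 degrees, less where a joint would pass 70% of its speed; a pose out of reach is approached as far as the arm can. A call with a gripper value outside its range is refused whole. OPENING is the finger opening in mm, from 0 to 85.4, set as the call begins (- or left out, the last holds). The fingers move at their own pace and stop on an object; FORCE is the grip in N (left out, the last holds). Time passes only in rows, so rows that repeat a pose let the fingers close. It gives the time, the measured TCP pose, the force, the opening and the grip force at its end, in the units of the state.
- ctrl.sense(): the state, without advancing time (a new reading comes with each control period).
- ctrl.capture(name): name is "scene" or "top" or "wrist"; returns a dict with "image" (400x640x3 uint8, red, green, blue), "fx", "fy", "cx", "cy" (pixels), "R" (3x3) and "t" (3): a world point X has camera coordinates R X + t. Camera axes: x right, y down, z forward; pixel columns grow to the right and rows downward; lengths in mm; the calibration is good to about 2 mm. A picture is of the moment at which its call begins. There is no depth.
- ctrl.finish_job(): hands the job in; it is judged then, once.
The state is a dict: "time_s": time; "joints": joint angles; "dq": joint speeds; "tau": joint torques, N m; "eef_pos": TCP position; "ee_rot": TCP orientation; "force": force on the tool from outside, world axes, zero at the start; "wrist_torque": the same for the moment, N m; "grip_width": opening from 0.0 (shut) to 1.0 (fully open); "grip_force": force on a finger pad.
Only numpy, scipy, OpenCV 4.12 (cv2) and the standard library are available. Lean on these libraries where they do the work, as an engineer would, in place of code of your own. Each camera call takes 0.05 s, during which the arm holds its last target. There are 200 camera calls.

TASK

Rebuild the spacer stack of the wood-sample mill: thread the three steel spacer rings onto the upright spindle in size order, the largest first down on the shoulder, then the medium one, then the smallest, each lying flat on the one below. Last put the knob-shaped steel end cap over the spindle's tip, open end down, so that it rests flush on the top ring. Leave the jar, the yellow vial rack and the grooved wood offcut where they are.

Things in the scene. Friction and masses are not known exactly. Their poses are not given: they have to be found in the camera images.
- holder: fixed bench holder of the mill's spindle: grey square base 130 x 130 x 20 mm with a dark steel shoulder disc on it (diameter 76 mm, 10 mm thick, its top 30 mm above the bench), and a vertical steel spindle in the middle. Origin under the centre of the base, on the spindle axis, at bench height; z up along the spindle.
- shoulder (a point): point on the spindle axis at the top face of the shoulder, 30 mm above the bench, where the first ring rests. The spindle is 18 mm in diameter and rises 56 mm above this point; its top 9 mm taper to a tip 9 mm in diameter.
- large: plain steel spacer ring, outside diameter 66 mm, bore 23 mm, 16 mm thick, lying flat on the rubber mat (the top of the mat is 3 mm above the bench). Origin at the centre of the ring (half thickness up, on the bore axis); z is the bore axis. Either face may be up. The biggest of the three; about 0.36 kg.
- medium: plain steel spacer ring, outside diameter 52 mm, bore 23 mm, 14 mm thick, lying flat on the rubber mat (the top of the mat is 3 mm above the bench). Origin at the centre of the ring (half thickness up, on the bore axis); z is the bore axis. Either face may be up. The middle one; about 0.18 kg.
- small: plain steel spacer ring, outside diameter 38 mm, bore 23 mm, 12 mm thick, lying flat on the rubber mat (the top of the mat is 3 mm above the bench). Origin at the centre of the ring (half thickness up, on the bore axis); z is the bore axis. Either face may be up. The smallest; about 0.07 kg.
- cap: steel end cap standing on the mat, closed top up: a flange 40 mm in diameter and 8 mm high at the bottom, above it a round knob 30 mm in diameter up to 30 mm total height. A blind hole 23 mm in diameter, 22 mm deep, opens in the underside. Origin at the centre of its underside; z points up to the closed top. About 0.09 kg.
- offcut: loose grooved wood offcut, 60 x 100 x 23 mm, a bystander beyond the work; origin under its centre.
- jar: loose glass sample jar with a steel lid, 64 mm in diameter, 85 mm high, a bystander; origin under its centre.
- rack: loose yellow vial rack with white vials, 70 x 170 mm, 57 mm high, a bystander; origin under its centre.
Mind the look-alikes: they are no part of the job. What is shaped like the cap but green is not meant.

How it is judged (in metres and radians):
On the way, in this order (a step that is already met when the one before it is completed fails the run):
1. the large ring lies flat on the shoulder, round the spindle (horizontal distance between large and shoulder below 0.005 m and z of large in the frame of shoulder between 0.0055 and 0.0105 m and angle between the z axis of large and the z axis of holder, either way round below 0.06 rad), for 0.2 s.
2. the medium ring lies flat on the large one, round the spindle (all of step 1 and horizontal distance between medium and shoulder below 0.005 m and z of medium in the frame of shoulder between 0.0205 and 0.0255 m and angle between the z axis of medium and the z axis of holder, either way round below 0.06 rad), for 0.2 s.
3. the small ring lies flat on the medium one, round the spindle (all of step 2 and horizontal distance between small and shoulder below 0.005 m and z of small in the frame of shoulder between 0.0335 and 0.0385 m and angle between the z axis of small and the z axis of holder, either way round below 0.06 rad), for 0.2 s.
4. the cap is over the spindle's tip and rests on the small ring (all of step 3 and horizontal distance between cap and shoulder below 0.005 m and z of cap in the frame of shoulder between 0.039 and 0.045 m and angle between the z axis of cap and the z axis of holder, either way round below 0.12 rad and angle between cap's own z axis and vertical below 0.2 rad), for 0.2 s.
At the end, for the whole second after the job is handed in: large, medium, small ring in that order up from the shoulder round the spindle (axes within 5 mm, seated height within 2.5 mm, flat within 0.06 rad); cap open end down over the tip on the small ring (3 mm of seated height, 5 mm of the axis, upright within 0.12 rad); all at rest (all of step 4 and linear speed of each of large, medium, small, cap below 0.02 m/s); the robot touches nothing.
It fails at once if the wood offcut is moved more than 20 mm or tipped over (distance of offcut from where it was at the start of the episode above 0.02 m or angle between offcut's own z axis and vertical above 0.5 rad).
It fails at once if the jar is moved more than 20 mm or tipped over (distance of jar from where it was at the start of the episode above 0.02 m or angle between jar's own z axis and vertical above 0.5 rad).
It fails at once if the vial rack is moved more than 20 mm or tipped over (distance of rack from where it was at the start of the episode above 0.02 m or angle between rack's own z axis and vertical above 0.5 rad).
It also fails if it takes over 70 s, if anything falls off the work surface, if the arm or the gripper's body presses on something with over 40 N, if the wrist force passes 120 N, or if a joint passes its speed limit or range.

## Working session

There is one attempt and no reset: what is moved stays moved. The work goes in short steps, Python scripts to look and compute and a shell command to move; the robot and the scene stay as the last step left them, time stands still between calls to the robot, and variables do not carry over. Pictures are saved under pics/ and viewed, at most 10 in all, crops included, and the job is handed in when it is done.

```bash
ls; mkdir -p pics; python3 - <<'E'
from rig import ctrl
import cv2,json
for n in ("top","scene"):
    c=ctrl.capture(n); cv2.imwrite(f"pics/{n}0.png",c["image"][:,:,::-1])
    print(n,c["fx"],c["fy"],c["cx"],c["cy"],c["R"],c["t"])
print(ctrl.sense())
E
```

```text
pics
top 375.8686239377922 375.8686239377922 323.53636605292553 197.30764507450272 [[-0.00397124 -0.99967212 -0.0252958 ]
 [-0.99290183  0.0069488  -0.11873362]
 [ 0.11887046  0.02464473 -0.99260387]] [-56.57783715 595.38941812 724.77041675]
scene 474.25913395102475 474.25913395102475 320.04836619054294 197.10563710454855 [[-0.11213598  0.99365517 -0.00865613]
 [ 0.7841057   0.08313008 -0.61503467]
 [-0.61041279 -0.07575484 -0.78845255]] [ 146.35021053 -449.08206796 1339.81078399]
{'time_s': 0.1, 'joints': array([ 9.24586695e-01,  3.13392722e-01,  1.49835161e+00,  3.59291389e-05,
        1.33100454e+00, -2.23418496e-01]), 'dq': array([-0.00162138, -0.00140759, -0.00146104, -0.00076171,  0.00183628,
       -0.00010372]), 'tau': array([ 3.57200326e-03, -4.12898433e+01, -2.60136008e+01, -1.16845940e-04,
        3.07871516e-03, -2.34413466e-05]), 'eef_pos': array([215.33637296, 478.64801423, 303.39651032]), 'ee_rot': array([-2.59349054e-04,  2.09828752e-01,  9.77737982e-01, -5.16967049e-04]), 'force': array([ 1.1781115 ,  0.36587352, -0.23892679]), 'wrist_torque': array([ 0.04158792, -0.01402359, -0.04012508]), 'grip_force': 0.0, 'grip_width': 1.0032514912486168}
```

View pics/top0.png

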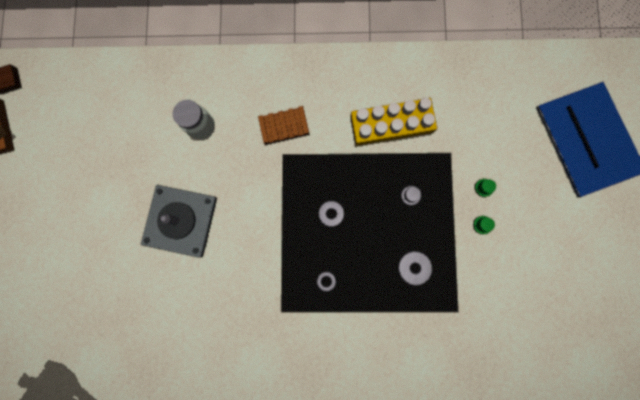

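View pics/scene0.png

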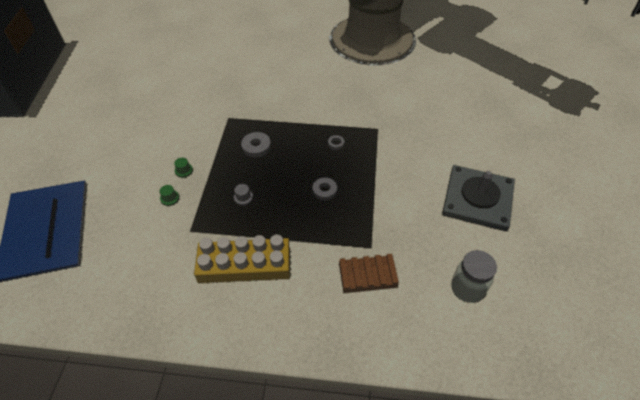

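The three silver rings lie on the mat in the top picture: large (415,268), medium (331,213), small (326,281). The silver cap with its knob is at (411,195). Possible look-alikes are the green caps at (486,187) and (484,225) and the jar lid at (189,114). The holder is at (178,220), with the spindle tip near (165,219). I'll check these choices in one close crop.

```bash
cat > h.py <<'E'
import numpy as np, cv2
from rig import ctrl
from scipy.spatial.transform import Rotation as Ro
def cap(n,f=None):
    c=ctrl.capture(n)
    if f: cv2.imwrite(f"pics/{f}.png",c["image"][:,:,::-1])
    return c
def ray(c,u,v,z):
    d=c["R"].T@np.array([(u-c["cx"])/c["fx"],(v-c["cy"])/c["fy"],1]); o=-c["R"].T@c["t"]
    return o+d*(z-o[2])/d[2]
def proj(c,X):
    p=c["R"]@np.asarray(X,float)+c["t"]; return np.array([c["fx"]*p[0]/p[2]+c["cx"],c["fy"]*p[1]/p[2]+c["cy"]])
E
python3 - <<'E'
from h import *
c=cap("top"); im=c["image"]
cv2.imwrite("pics/crop.png",cv2.resize(im[150:310,130:510,::-1],None,fx=2.1,fy=2.1,interpolation=cv2.INTER_CUBIC))
for n,u,v,z in (("large",415,268,19),("medium",331,213,17),("small",326,281,15),("cap",411,195,30),("green",486,187,20)):
    r=24; g=cv2.cvtColor(im,6 if 0 else cv2.COLOR_RGB2GRAY)[v-r:v+r,u-r:u+r]
    cs,_=cv2.findContours((g>75).astype(np.uint8),cv2.RETR_EXTERNAL,cv2.CHAIN_APPROX_NONE)
    k=max(cs,key=cv2.contourArea); e=cv2.fitEllipse(k); p=np.array(e[0])+[u-r,v-r]
    print(n,p,e[1],ray(c,*p,z).round(1),im[v-3:v+4,u-3:u+4].mean((0,1)).round())
for n,u,v,z in (("shoulder",177,220.5,30),("tip",164.5,218.5,86)): print(n,ray(c,u,v,z).round(1))
w=cap("wrist","w0"); print(w["R"],w["t"],w["fx"])
E
```

```text
large [414.94177628 267.84986496] (31.588998794555664, 32.768348693847656) [ 453.2 -242.3   19. ] [19. 18. 17.]
medium [330.99279213 213.17085648] (24.20404624938965, 24.29155731201172) [564.2 -74.6  17. ] [20. 19. 18.]
small [325.95042038 281.0488205 ] (17.649028778076172, 18.126506805419922) [427.1 -63.5  15. ] [19. 17. 16.]
cap [410.86724091 195.06759071] (18.04384422302246, 18.509170532226562) [ 599.  -236.5   30. ] [147. 143. 148.]
green [485.5 186.5] (55.622833251953125, 55.622833251953125) [ 616.8 -390.9   20. ] [ 20. 107.  38.]
shoulder [550.1 239.3  30. ]
tip [550.7 239.9  86. ]
[[ 4.11101981e-01  9.11589354e-01 -1.02108897e-04]
 [ 8.66554767e-01 -3.90757832e-01  3.10469247e-01]
 [ 2.82980560e-01 -1.27723005e-01 -9.50583419e-01]] [-525.76035304  -40.46316302  379.58605843] 346.2794279245407
```

View pics/crop.png

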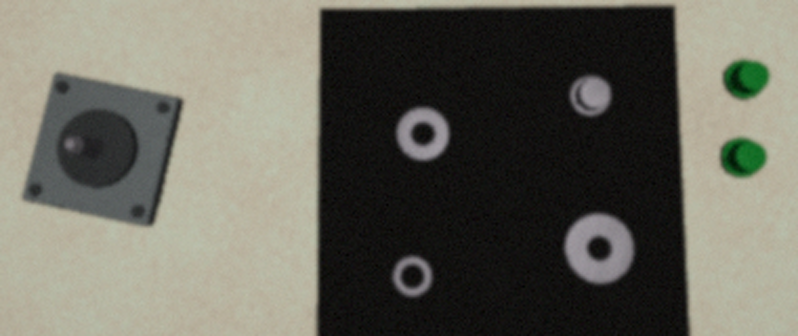

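View pics/w0.png

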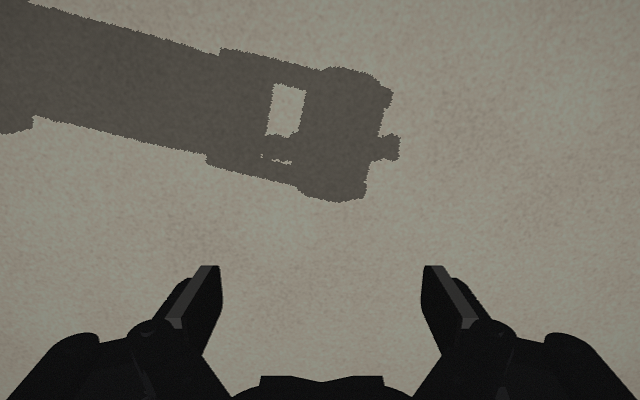

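The crop confirms the choice. All three rings and the knobbed cap are silver and lie on the mat, and the two capped look-alikes off the mat are green. The spindle tip is at crop (73,145) and the shoulder at (97,149). The wrist picture shows the open fingertips at v≈265, about 60 mm below the TCP. Next is the hover over the large ring.

```bash
T='[9.5,-28.84,-4.16,0,0,0]'; python3 -m creep '[[[9.5,-28.84,-4.16,0,0,0],[9.5,-28.84,-4.16,0,0,0],[9.5,-28.84,-4.16,0,0,0],[9.5,-28.84,-4.16,0,0,0],[9.5,-28.84,-4.16,0,0,0],[9.5,-28.84,-4.16,0,0,0],[9.5,-28.84,-4.16,0,0,0],[9.5,-28.84,-4.16,0,0,0],[9.5,-28.84,-4.16,0,0,0],[9.5,-28.84,-4.16,0,0,0],[9.5,-28.84,-4.16,0,0,0],[9.5,-28.84,-4.16,0,0,0],[9.5,-28.84,-4.16,0,0,0],[9.5,-28.84,-4.16,0,0,0],[9.5,-28.84,-4.16,0,0,0],[9.5,-28.84,-4.16,0,0,0],[9.5,-28.84,-4.16,0,0,0],[9.5,-28.84,-4.16,0,0,0],[9.5,-28.84,-4.16,0,0,0],[9.5,-28.84,-4.16,0,0,0]]]' 78 60
python3 - <<'E'
from h import *
s=ctrl.sense(); print(s["joints"].round(2),s["eef_pos"],s["ee_rot"])
c=cap("wrist","w1"); print(-c["R"].T@c["t"], proj(c,[453.2,-242.3,19]))
E
```

```text
time_s: 1.87
eef_pos: [453.2, -245.4, 198.9]
ee_rot: [-0.0, 0.211, 0.977, -0.0]
force: [-0.6, 0.1, -0.4]
grip_width: 0.91
grip_force: 0.0
[-0.72  0.4   1.67 -0.    1.07 -1.87] [ 453.19511175 -245.36920719  198.86761095] [-2.04555408e-04  2.11415848e-01  9.77396182e-01 -4.26044498e-05]
[ 381.7246341  -211.9024925   268.72692181] [323.6110861 195.5935491]
```

View pics/w1.png

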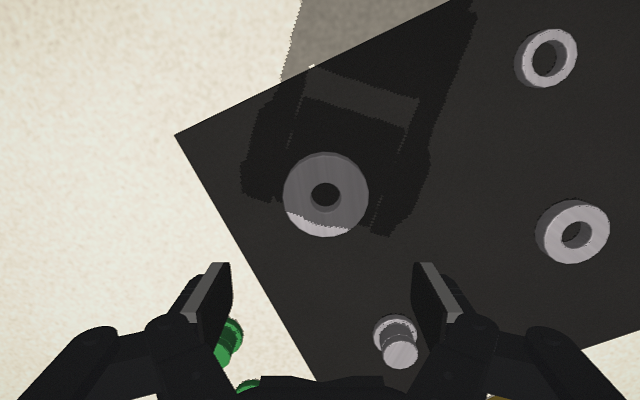

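The wrist picture shows the large ring at about (325,194), against a prediction of (324,196), so the two cameras agree. I'll refine with ellipse fits.

```bash
python3 - <<'E'
from h import *
c=cap("wrist"); im=c["image"]; hsv=cv2.cvtColor(im,cv2.COLOR_RGB2HSV); g=cv2.cvtColor(im,cv2.COLOR_RGB2GRAY)
print(ctrl.sense()["eef_pos"].round(1))
for n,P,r in (("large",[453.2,-242.3,19],52),("medium",[564.2,-74.6,17],45),("small",[427.1,-63.5,15],42)):
    u,v=proj(c,P).round().astype(int); x0,y0=max(u-r,0),max(v-r,0)
    q=(g[y0:v+r,x0:u+r]>(75 if n=="large" else 110)).astype(np.uint8)
    cs,_=cv2.findContours(q,cv2.RETR_CCOMP,cv2.CHAIN_APPROX_NONE)
    for k in sorted(cs,key=cv2.contourArea)[-3:]:
        if len(k)<20: continue
        e=cv2.fitEllipse(k); p=np.array(e[0])+[x0,y0]
        print(n,(u,v),p.round(1),np.round(e[1],1),ray(c,*p,P[2]).round(1))
for p in ((325.5,194.5),(325.5,193.5)): print(ray(c,*p,19).round(1))
E
```

```text
[ 452.6 -242.2  199.4]
large (np.int64(321), np.int64(197)) [322.8 198.1] [29.5 31.8] [ 454.3 -241.6   19. ]
large (np.int64(321), np.int64(197)) [322.8 196.5] [83.1 84. ] [ 453.2 -241.    19. ]
medium (np.int64(572), np.int64(235)) [573.2 236.3] [26.2 33.2] [566.  -74.1  17. ]
medium (np.int64(572), np.int64(235)) [573.2 235.6] [53.1 68.2] [565.3 -74.   17. ]
small (np.int64(544), np.int64(59)) [545.6  60.5] [32.9 40.3] [428.6 -63.1  15. ]
small (np.int64(544), np.int64(59)) [545.6  60.1] [49.3 60.8] [428.3 -63.   15. ]
[ 452.6 -238.5   19. ]
[ 451.9 -238.2   19. ]
```

```bash
python3 -m creep '[[[0.03,0.02,-1.2,0,0,0],[0.03,0.02,-2.4,0,0,0],[0.03,0.02,-3.6,0,0,0],[0.03,0.02,-4.5,0,0,0],[0.03,0.02,-5,0,0,0],[0.03,0.02,-5.16,0,0,0],[0.03,0.02,-5.16,0,0,0],[0.03,0.02,-5.16,0,0,0]]]' && python3 -m creep '[[[0,0,0,0,0,0],[0,0,0,0,0,0],[0,0,0,0,0,0],[0,0,0,0,0,0],[0,0,0,0,0,0],[0,0,0,0,0,0],[0,0,0,0,0,0],[0,0,0,0,0,0]]]' 55 60
python3 - <<'E'
from h import *
c=cap("wrist","w2"); print(proj(c,[453.4,-241.7,19]))
E
```

```text
time_s: 2.63
eef_pos: [454.0, -241.4, 71.9]
ee_rot: [0.001, 0.209, 0.978, -0.0]
force: [-0.3, -0.4, 0.3]
grip_width: 0.913
grip_force: 0.0
time_s: 3.3
eef_pos: [454.2, -241.9, 73.0]
ee_rot: [0.001, 0.209, 0.978, -0.001]
force: [-3.8, 2.8, 12.8]
grip_width: 0.745
grip_force: 63.1
[318.85138785 287.46483717]
```

View pics/w2.png

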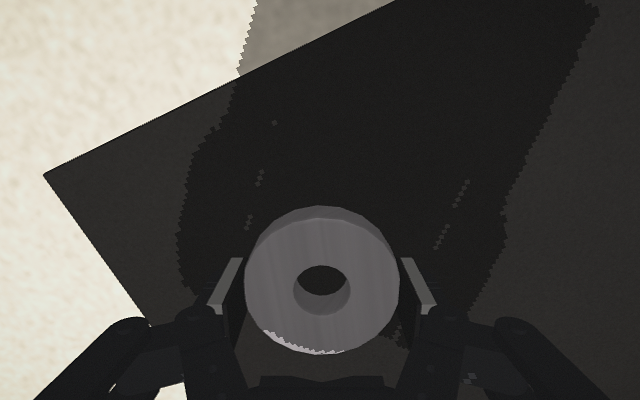

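The grip holds the ring at 63 N with a measured opening of about 64 mm, and the picture shows the ring centred between the pads. The fingertips just touch the mat, so they reach about 70 mm below the TCP here. I'll lift and hover beside the spindle so the wrist camera can see its tip.

```bash
python3 -m creep '[[[0,0,1,0,0,0],[0,0,2,0,0,0],[0,0,3.5,0,0,0],[0.4,1.3,5,0,0,0],[0.8,2.6,5.96,0,0,0],[1.2,4,5.96,0,0,0],[1.6,5.4,5.96,0,0,0],[2,6.8,5.96,0,0,0],[2.4,8.2,5.96,0,0,0],[2.8,9.6,5.96,0,0,0],[3.2,11,5.96,0,0,0],[3.6,12.4,5.96,0,0,0],[4,13.8,5.96,0,0,0],[4.4,15.2,5.96,0,0,0],[4.8,16.6,5.96,0,0,0],[5.2,17.6,5.96,0,0,0],[5.4,18.3,5.96,0,0,0],[5.49,18.5,5.96,0,0,0],[5.49,18.5,5.96,0,0,0],[5.49,18.5,5.96,0,0,0]]]'
python3 - <<'E'
from h import *
c=cap("wrist","w3"); print(ctrl.sense()["eef_pos"],proj(c,[550.4,239.6,86]),proj(c,[550.4,239.6,30]))
E
```

```text
time_s: 5.02
eef_pos: [590.7, 220.1, 220.0]
ee_rot: [-0.0, 0.21, 0.978, -0.0]
force: [-0.2, 0.0, -3.5]
grip_width: 0.743
grip_force: 69.3
[590.72340945 219.7511685  220.06929965] [321.66046175 148.31937116] [321.55726482 135.71571765]
```

View pics/w3.png

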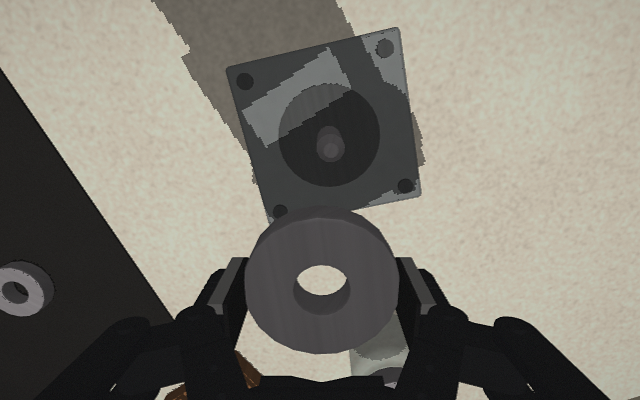

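The spindle tip shows at about (331,150) and the shoulder disc centre at about (329,135). That is roughly 8 px right of the top camera's prediction, so I'll recompute on a settled image.

```bash
python3 - <<'E'
from h import *
c=cap("wrist"); c=cap("wrist"); im=c["image"]
print(ctrl.sense()["eef_pos"].round(1),c["cx"],c["cy"])
cv2.imwrite("pics/z4.png",cv2.resize(im[70:200,220:430,::-1],None,fx=3.8,fy=3.8,interpolation=cv2.INTER_CUBIC))
print(proj(c,[550.4,239.6,86]),proj(c,[550.4,239.6,30]))
s=ctrl.sense();e=s["eef_pos"]
for d in (52,54,68): print("tcp axis",proj(c,e-[0,0,d]))
# plate outline as fit: dark-greenish base, z=20 corners
E
```

```text
[590.9 219.6 220.2] 321.27994943988796 200.45256680698412
[322.28104003 147.67723994] [322.03483032 135.19931992]
tcp axis [319.0522677  292.38531517]
tcp axis [319.07950098 289.64329058]
tcp axis [319.25149021 272.32629239]
```

View pics/z4.png

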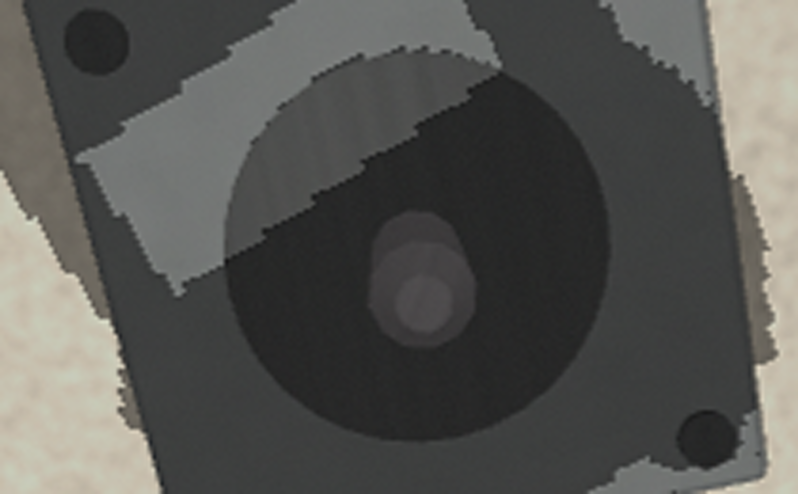

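The crop puts the tip at (331.6,149.7) and the disc centre at (329.7,134.3). The held bore is at (321.5,289.5), against the TCP axis at (319,289.6). Correcting for that small camera bias, the spindle is near (552,243) in the robot frame. I'll descend over it and feel for contact with the force reading.

```bash
python3 -m creep '[[[-0.4,0.25,0,0,0,0],[-0.8,0.5,0,0,0,0],[-1.2,0.75,-0.5,0,0,0],[-1.54,0.94,-1.2,0,0,0],[-1.54,0.94,-1.9,0,0,0],[-1.54,0.94,-2.2,0,0,0],[-1.54,0.94,-2.2,0,0,0],[-1.54,0.94,-2.2,0,0,0]]]' && python3 -m creep '[[[0,0,-0.2,0,0,0],[0,0,-0.4,0,0,0],[0,0,-0.6,0,0,0],[0,0,-0.6,0,0,0]]]' && python3 -m creep '[[[0,0,-0.1,0,0,0],[0,0,-0.2,0,0,0],[0,0,-0.2,0,0,0]]]'
```

```text
time_s: 5.83
eef_pos: [552.9, 243.7, 165.5]
ee_rot: [0.0, 0.21, 0.978, 0.0]
force: [0.7, -0.5, -3.2]
grip_width: 0.743
grip_force: 69.2
time_s: 6.17
eef_pos: [552.1, 244.1, 148.8]
ee_rot: [-0.001, 0.21, 0.978, -0.0]
force: [-0.3, 0.1, -3.7]
grip_width: 0.746
grip_force: 69.2
time_s: 6.42
eef_pos: [552.3, 244.2, 144.4]
ee_rot: [-0.0, 0.21, 0.978, -0.0]
force: [0.1, 0.7, -2.4]
grip_width: 0.744
grip_force: 69.3
```

```bash
python3 -m creep '[[[0,0,-0.25,0,0,0],[0,0,-0.5,0,0,0],[0,0,-0.75,0,0,0],[0,0,-1,0,0,0],[0,0,-1,0,0,0]]]' && python3 -m creep '[[[0,0,-0.2,0,0,0],[0,0,-0.4,0,0,0],[0,0,-0.6,0,0,0],[0,0,-0.6,0,0,0],[0,0,-0.6,0,0,0]]]'
```

```text
time_s: 6.83
eef_pos: [551.8, 244.1, 118.1]
ee_rot: [-0.001, 0.21, 0.978, -0.001]
force: [-0.2, 0.2, -3.3]
grip_width: 0.743
grip_force: 69.2
time_s: 7.25
eef_pos: [552.3, 244.2, 104.6]
ee_rot: [-0.0, 0.21, 0.978, -0.0]
force: [1.0, 0.4, -3.1]
grip_width: 0.743
grip_force: 69.2
```

```bash
python3 -m creep '[[[0,0,-0.1,0,0,0],[0,0,-0.15,0,0,0],[0,0,-0.2,0,0,0],[0,0,-0.2,0,0,0]]]'
```

```text
time_s: 7.58
eef_pos: [552.5, 244.3, 100.2]
ee_rot: [0.0, 0.21, 0.978, 0.0]
force: [-1.2, -0.4, -0.0]
grip_width: 0.744
grip_force: 69.5
```

It's in contact with the shoulder. Release and rise, then carry on to the medium ring.

```bash
python3 -m creep '[[[0,0,-0.02,0,0,0],[0,0,-0.02,0,0,0],[0,0,-0.02,0,0,0],[0,0,-0.02,0,0,0],[0,0,-0.02,0,0,0],[0,0,1,0,0,0],[0,0,2.5,0,0,0],[0,0,4,0,0,0]]]' 82 && python3 -m creep '[[[0.1,-1.5,0,0,0,0],[0.1,-3,0,0,0,0],[0.2,-4.5,0,0,0,0],[0.2,-6,0,0,0,0],[0.3,-7.5,0,0,0,0],[0.4,-9,0,0,0,0],[0.4,-10.5,0,0,0,0],[0.5,-12,0,0,0,0],[0.5,-12.7,0,0,0,0],[0.5,-12.7,0,0,0,0],[0.5,-12.7,0,0,0,0],[0.5,-12.7,0,0,0,0]]]' 66
cat >> h.py <<'E'
def rings(c,P,r,th):
    """outer/bore ellipses of a bright ring near P -> world points at height P[2]"""
    g=cv2.cvtColor(c["image"],cv2.COLOR_RGB2GRAY); u,v=proj(c,P).round().astype(int); x0,y0=max(u-r,0),max(v-r,0)
    cs,_=cv2.findContours((g[y0:v+r,x0:u+r]>th).astype(np.uint8),cv2.RETR_CCOMP,cv2.CHAIN_APPROX_NONE)
    for k in sorted(cs,key=cv2.contourArea)[-3:]:
        if len(k)>20:
            e=cv2.fitEllipse(k); p=np.array(e[0])+[x0,y0]; print((u,v),p.round(1),np.round(e[1],1),ray(c,*p,P[2]).round(1))
E
python3 - <<'E'
from h import *
c=cap("wrist","w5"); c=cap("wrist"); print(ctrl.sense()["eef_pos"].round(1))
for th in (60,75,90,110): rings(c,[565,-74,17],60,th)
g=cv2.cvtColor(c["image"],cv2.COLOR_RGB2GRAY); u,v=proj(c,[565,-74,17]).astype(int); print(g[v,u-50:u+50:2])
t=cap("top"); print("top"); 
g=cv2.cvtColor(t["image"],cv2.COLOR_RGB2GRAY)
rings(t,[551,241,46],26,100); rings(t,[551,241,46],26,120)
E
```

```text
time_s: 8.25
eef_pos: [552.0, 244.1, 200.6]
ee_rot: [-0.001, 0.21, 0.978, -0.0]
force: [-0.6, -0.8, 0.6]
grip_width: 0.961
grip_force: 0.0
time_s: 9.25
eef_pos: [564.9, -72.3, 199.9]
ee_rot: [-0.0, 0.21, 0.978, 0.0]
force: [0.4, 0.2, 0.1]
grip_width: 0.773
grip_force: 0.0
[564.9 -71.9 199.9]
(np.int64(318), np.int64(197)) [318.5 195.5] [25.1 29.2] [564.2 -72.8  17. ]
(np.int64(318), np.int64(197)) [318.4 195.9] [65.4 65.8] [564.4 -73.   17. ]
(np.int64(318), np.int64(197)) [318.5 197.5] [29.2 31.5] [565.7 -73.5  17. ]
(np.int64(318), np.int64(197)) [318.4 197. ] [62.6 65. ] [565.2 -73.3  17. ]
(np.int64(318), np.int64(197)) [337.4 206.4] [3.9 9.4] [578.2 -63.1  17. ]
(np.int64(318), np.int64(197)) [322.3 221.4] [ 8.2 16.7] [584.8 -78.8  17. ]
(np.int64(318), np.int64(197)) [317.9 198.1] [57.1 58.6] [565.9 -74.1  17. ]
(np.int64(318), np.int64(197)) [318.9 226. ] [ 4.2 26.1] [587.2 -82.9  17. ]
[29 30 29 28 30 30 29 27 29 53 93 90 92 93 92 94 96 94 84 44 28 27 32 28
 28 25 28 25 26 28 29 28 22 70 93 92 89 89 90 90 92 92 87 27 26 28 29 30
 28 27]
top
(np.int64(173), np.int64(220)) [149.3 200.3] [ 5.2 30.2] [590.1 290.6  46. ]
(np.int64(173), np.int64(220)) [169.7 219. ] [15.3 19.1] [552.3 247.5  46. ]
(np.int64(173), np.int64(220)) [171.2 219.4] [28.8 30.3] [551.4 244.4  46. ]
(np.int64(173), np.int64(220)) [149.  199.3] [ 4.4 27.2] [592.1 291.3  46. ]
```

In the top view the large ring is centred at (551.4,244.4), which matches the robot frame. Next is the medium ring.

```bash
python3 -m creep '[[[0,-0.1,-1.2,0,0,0],[0,-0.1,-2.4,0,0,0],[0,-0.1,-3.6,0,0,0],[0,-0.1,-4.5,0,0,0],[0,-0.1,-4.94,0,0,0],[0,-0.1,-4.94,0,0,0],[0,-0.1,-4.94,0,0,0]]]' && python3 -m creep '[[[0,0,0,0,0,0],[0,0,0,0,0,0],[0,0,0,0,0,0],[0,0,0,0,0,0],[0,0,0,0,0,0],[0,0,0,0,0,0],[0,0,0,0,0,0]]]' 40 60
python3 - <<'E'
from h import *
c=cap("wrist","w6"); s=ctrl.sense(); e=s["eef_pos"]; print(e, proj(c,[e[0],e[1],17]))
for th in (60,70): rings(c,[e[0],e[1],17],70,th)
E
```

```text
time_s: 9.98
eef_pos: [565.3, -75.4, 77.1]
ee_rot: [0.0, 0.209, 0.978, -0.0]
force: [-0.2, 0.2, 0.3]
grip_width: 0.773
grip_force: 0.0
time_s: 10.57
eef_pos: [565.8, -75.8, 78.6]
ee_rot: [0.002, 0.21, 0.978, -0.0]
force: [-0.6, 1.0, 5.4]
grip_width: 0.571
grip_force: 62.4
[565.84149743 -75.86739535  78.63470049] [318.97043297 279.22333837]
(np.int64(319), np.int64(279)) [253.5 264. ] [ 9.6 40.8] [547.7 -98.2  17. ]
(np.int64(319), np.int64(279)) [321.3 269.4] [33.2 48.1] [561.9 -73.   17. ]
(np.int64(319), np.int64(279)) [321.3 270.4] [113.6 115. ] [562.3 -73.2  17. ]
(np.int64(319), np.int64(279)) [253.4 263.7] [ 9.2 39.9] [547.5 -98.1  17. ]
(np.int64(319), np.int64(279)) [321.6 271. ] [35.4 56. ] [562.7 -73.2  17. ]
(np.int64(319), np.int64(279)) [321.2 270.5] [113.2 114.1] [562.4 -73.2  17. ]
```

```bash
python3 -m creep '[[[0,0,1,0,0,0],[0,0,2.2,0,0,0],[0,0,3.5,0,0,0],[0,1,4.6,0,0,0],[0,2.3,4.94,0,0,0],[-0.1,3.8,4.94,0,0,0],[-0.2,5.3,4.94,0,0,0],[-0.3,6.8,4.94,0,0,0],[-0.3,8.3,4.94,0,0,0],[-0.4,9.8,4.94,0,0,0],[-0.47,11.2,4.94,0,0,0],[-0.47,12.2,4.94,0,0,0],[-0.47,12.6,4.94,0,0,0],[-0.47,12.73,4.94,0,0,0],[-0.47,12.73,4.94,0,0,0],[-0.47,12.73,4.94,0,0,0],[-0.47,12.73,4.94,0,0,0]]]'
```

```text
time_s: 12.03
eef_pos: [553.5, 241.2, 200.1]
ee_rot: [0.0, 0.211, 0.978, -0.0]
force: [0.1, -0.3, -1.3]
grip_width: 0.566
grip_force: 63.0
```

```bash
python3 -m creep '[[[0,0.1,-0.5,0,0,0],[0,0.1,-1,0,0,0],[0,0.1,-1.3,0,0,0],[0,0.1,-1.3,0,0,0],[0,0.1,-1.3,0,0,0]]]'
```

```text
time_s: 12.45
eef_pos: [553.2, 244.7, 166.9]
ee_rot: [-0.0, 0.21, 0.978, -0.0]
force: [-0.0, 0.3, -1.5]
grip_width: 0.567
grip_force: 63.0
```

```bash
python3 -m creep '[[[0,-0.02,-0.2,0,0,0],[0,-0.02,-0.4,0,0,0],[0,-0.02,-0.6,0,0,0],[0,-0.02,-0.8,0,0,0],[0,-0.02,-0.8,0,0,0]]]' && python3 -m creep '[[[0,0,-0.2,0,0,0],[0,0,-0.4,0,0,0],[0,0,-0.6,0,0,0],[0,0,-0.8,0,0,0],[0,0,-0.8,0,0,0]]]'
```

```text
time_s: 12.87
eef_pos: [552.8, 244.4, 146.1]
ee_rot: [-0.001, 0.21, 0.978, -0.0]
force: [-0.4, 0.0, -1.7]
grip_width: 0.57
grip_force: 63.0
time_s: 13.28
eef_pos: [552.7, 244.4, 126.1]
ee_rot: [-0.001, 0.21, 0.978, -0.0]
force: [-0.7, 0.1, -1.7]
grip_width: 0.573
grip_force: 63.0
```

```bash
python3 -m creep '[[[0,0,-0.1,0,0,0],[0,0,-0.18,0,0,0],[0,0,-0.18,0,0,0],[0,0,-0.18,0,0,0]]]'
```

```text
time_s: 13.62
eef_pos: [553.2, 244.5, 122.9]
ee_rot: [0.0, 0.21, 0.978, 0.0]
force: [-0.1, -0.5, -1.6]
grip_width: 0.566
grip_force: 63.0
```

```bash
python3 -m creep '[[[0,0,-0.06,0,0,0],[0,0,-0.1,0,0,0],[0,0,-0.1,0,0,0]]]'; 
```

```text
time_s: 13.87
eef_pos: [553.4, 244.6, 121.6]
ee_rot: [0.0, 0.21, 0.978, 0.0]
force: [-3.7, -1.2, 7.5]
grip_width: 0.568
grip_force: 64.0
```

```bash
python3 -m creep '[[[0,0,0,0,0,0],[0,0,0,0,0,0],[0,0,0,0,0,0],[0,0,0,0,0,0],[0,0,1,0,0,0],[0,0,2.2,0,0,0],[0,0,3.16,0,0,0]]]' 68 && python3 -m creep '[[[-0.5,-1.3,0,0,0,0],[-1.1,-2.7,0,0,0,0],[-1.7,-4.1,0,0,0,0],[-2.3,-5.5,0,0,0,0],[-2.9,-6.9,0,0,0,0],[-3.4,-8.3,0,0,0,0],[-4,-9.7,0,0,0,0],[-4.5,-11.1,0,0,0,0],[-4.9,-12,0,0,0,0],[-5,-12.3,0,0,0,0],[-5,-12.3,0,0,0,0],[-5,-12.3,0,0,0,0],[-5,-12.3,0,0,0,0]]]' 52
python3 - <<'E'
from h import *
c=cap("wrist","w7"); c=cap("wrist"); print(ctrl.sense()["eef_pos"].round(1))
for th in (60,75): rings(c,[428,-63,15],50,th)
t=cap("top","t7"); print("top"); 
for th in (90,100,120): rings(t,[551.5,244.4,60],26,th)
E
```

```text
time_s: 14.45
eef_pos: [553.3, 244.5, 201.0]
ee_rot: [0.0, 0.21, 0.978, 0.0]
force: [1.6, 0.2, -0.1]
grip_width: 0.797
grip_force: 0.0
time_s: 15.53
eef_pos: [428.5, -62.1, 199.4]
ee_rot: [0.0, 0.209, 0.978, 0.0]
force: [0.8, 0.5, -0.5]
grip_width: 0.611
grip_force: 0.0
[428.5 -62.  199.3]
(np.int64(318), np.int64(195)) [319.  193.5] [25.4 29.4] [426.9 -62.   15. ]
(np.int64(318), np.int64(195)) [319.  193.8] [47.4 47.9] [427.1 -62.1  15. ]
(np.int64(318), np.int64(195)) [318.9 195.1] [29.6 31. ] [428.1 -62.6  15. ]
(np.int64(318), np.int64(195)) [318.9 194.3] [45.9 46.9] [427.5 -62.4  15. ]
top
(np.int64(168), np.int64(219)) [168.3 219.1] [12.7 14. ] [551.2 244.1  60. ]
(np.int64(168), np.int64(219)) [181.6 197.9] [12.5 31.6] [592.9 219.5  60. ]
(np.int64(168), np.int64(219)) [163.6 222.2] [43.4 59.1] [545.2 253.1  60. ]
(np.int64(168), np.int64(219)) [168. 219.] [14.1 14.6] [551.4 244.7  60. ]
(np.int64(168), np.int64(219)) [146.6 203.3] [ 9.6 58.1] [582.6 288.8  60. ]
(np.int64(168), np.int64(219)) [171.  219.3] [29.6 31.4] [550.7 238.6  60. ]
(np.int64(168), np.int64(219)) [146.3 202.5] [ 8.9 55.9] [584.1 289.5  60. ]
```

```bash
python3 -m creep '[[[-0.04,-0.06,-1.2,0,0,0],[-0.04,-0.06,-2.4,0,0,0],[-0.04,-0.06,-3.6,0,0,0],[-0.04,-0.06,-4.5,0,0,0],[-0.04,-0.06,-4.87,0,0,0],[-0.04,-0.06,-4.87,0,0,0],[-0.04,-0.06,-4.87,0,0,0]]]' && python3 -m creep '[[[0,0,0,0,0,0],[0,0,0,0,0,0],[0,0,0,0,0,0],[0,0,0,0,0,0],[0,0,0,0,0,0],[0,0,0,0,0,0],[0,0,0,0,0,0]]]' 28 50
python3 - <<'E'
from h import *
c=cap("wrist","w8"); s=ctrl.sense(); e=s["eef_pos"]; print(e, proj(c,[e[0],e[1],15]))
for th in (60,70): rings(c,[e[0],e[1],15],70,th)
E
```

```text
time_s: 16.27
eef_pos: [427.6, -64.3, 78.2]
ee_rot: [0.0, 0.21, 0.978, -0.0]
force: [-0.3, 1.6, -1.0]
grip_width: 0.615
grip_force: 0.0
time_s: 16.85
eef_pos: [427.9, -64.6, 79.4]
ee_rot: [0.002, 0.21, 0.978, -0.0]
force: [-2.1, 1.9, 8.8]
grip_width: 0.404
grip_force: 48.9
[427.91955533 -64.63351822  79.35189107] [319.09255694 275.99725173]
(np.int64(319), np.int64(276)) [264.3 281.6] [13.7 70.8] [420.5 -87.9  15. ]
(np.int64(319), np.int64(276)) [321.3 268. ] [34.6 48.3] [424.7 -62.1  15. ]
(np.int64(319), np.int64(276)) [321.3 269.1] [81.3 83.2] [425.2 -62.3  15. ]
(np.int64(319), np.int64(276)) [264.3 281.1] [13.5 69.1] [420.3 -87.7  15. ]
(np.int64(319), np.int64(276)) [321.6 269.7] [37.  55.7] [425.5 -62.4  15. ]
(np.int64(319), np.int64(276)) [321.2 269.2] [80.3 83.1] [425.2 -62.4  15. ]
```

View pics/w8.png

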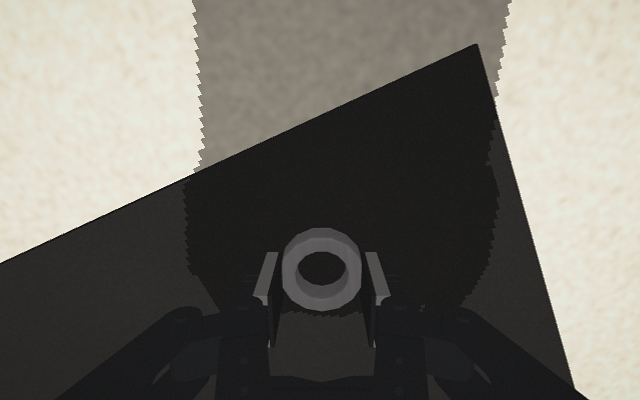

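The small ring is held level between the pads, with its bore centred at about (321,274). Lift it and carry it to the spindle.

```bash
python3 -m creep '[[[0,0,1,0,0,0],[0,0,2.2,0,0,0],[0,0,3.5,0,0,0],[0.4,0.9,4.6,0,0,0],[0.9,2.2,4.9,0,0,0],[1.5,3.6,4.9,0,0,0],[2.1,5,4.9,0,0,0],[2.7,6.4,4.9,0,0,0],[3.2,7.8,4.9,0,0,0],[3.8,9.2,4.9,0,0,0],[4.4,10.6,4.9,0,0,0],[4.8,11.7,4.9,0,0,0],[5.02,12.2,4.9,0,0,0],[5.02,12.3,4.9,0,0,0],[5.02,12.3,4.9,0,0,0],[5.02,12.3,4.3,0,0,0],[5.02,12.3,3.9,0,0,0],[5.02,12.3,3.7,0,0,0],[5.02,12.3,3.7,0,0,0],[5.02,12.3,3.7,0,0,0]]]'
```

```text
time_s: 18.57
eef_pos: [552.7, 242.5, 170.4]
ee_rot: [-0.0, 0.21, 0.978, -0.0]
force: [-0.1, 0.2, -1.5]
grip_width: 0.404
grip_force: 50.6
```

```bash
python3 -m creep '[[[0.01,0.06,-0.2,0,0,0],[0.01,0.06,-0.4,0,0,0],[0.01,0.06,-0.6,0,0,0],[0.01,0.06,-0.6,0,0,0]]]' && python3 -m creep '[[[0,0,-0.2,0,0,0],[0,0,-0.4,0,0,0],[0,0,-0.55,0,0,0],[0,0,-0.55,0,0,0]]]'
```

```text
time_s: 18.9
eef_pos: [552.5, 244.4, 153.9]
ee_rot: [-0.001, 0.21, 0.978, -0.0]
force: [0.5, -0.6, -1.1]
grip_width: 0.408
grip_force: 50.6
time_s: 19.23
eef_pos: [552.6, 244.4, 140.3]
ee_rot: [-0.001, 0.21, 0.978, -0.0]
force: [-0.4, -0.5, -1.1]
grip_width: 0.41
grip_force: 50.6
```

```bash
python3 -m creep '[[[0,0,-0.08,0,0,0],[0,0,-0.15,0,0,0],[0,0,-0.15,0,0,0],[0,0,-0.15,0,0,0]]]'
```

```text
time_s: 19.57
eef_pos: [552.9, 244.5, 137.7]
ee_rot: [0.0, 0.21, 0.978, 0.0]
force: [-0.0, -0.4, -0.0]
grip_width: 0.402
grip_force: 50.6
```

```bash
python3 -m creep '[[[0,0,-0.05,0,0,0],[0,0,-0.05,0,0,0],[0,0,-0.05,0,0,0]]]'
```

```text
time_s: 19.82
eef_pos: [553.0, 244.5, 136.5]
ee_rot: [0.0, 0.21, 0.978, 0.0]
force: [-0.4, -0.4, -0.2]
grip_width: 0.404
grip_force: 50.7
```

```bash
python3 -m creep '[[[0,0,-0.04,0,0,0],[0,0,-0.05,0,0,0],[0,0,-0.05,0,0,0]]]'
```

```text
time_s: 20.07
eef_pos: [553.0, 244.5, 136.4]
ee_rot: [0.0, 0.21, 0.978, 0.0]
force: [-3.5, -1.5, 8.6]
grip_width: 0.409
grip_force: 51.6
```

```bash
python3 -m creep '[[[0,0,0.02,0,0,0],[0,0,0.02,0,0,0],[0,0,0.02,0,0,0],[0,0,0.02,0,0,0],[0,0,1,0,0,0],[0,0,2,0,0,0],[0,0,3,0,0,0]]]' 54 && python3 -m creep '[[[0.1,-1.4,0,0,0,0],[0.2,-2.9,0,0,0,0],[0.4,-4.4,0,0,0,0],[0.5,-5.9,0,0,0,0],[0.7,-7.4,0,0,0,0],[0.8,-8.9,0,0,0,0],[1,-10.4,0,0,0,0],[1.1,-11.9,0,0,0,0],[1.3,-13.4,0,0,0,0],[1.4,-14.9,0,0,0,0],[1.6,-16.4,0,0,0,0],[1.7,-17.9,0,0,0,0],[1.88,-19,0,0,0,0],[1.88,-19.4,0,0,0,0],[1.88,-19.4,0,0,0,0],[1.88,-19.4,0,0,0,0],[1.88,-19.4,0,0,0,0]]]' 55
python3 - <<'E'
from h import *
c=cap("wrist"); c=cap("wrist","w9"); e=ctrl.sense()["eef_pos"]; print(e.round(1))
im=c["image"]; u,v=proj(c,[600,-241,11]).astype(int); print(u,v,proj(c,[600,-241,33]))
t=cap("top","t9"); tu,tv=proj(t,[551.5,244.4,66]).astype(int)
A=cv2.resize(im[v-55:v+55,u-55:u+55,::-1],(396,396),interpolation=cv2.INTER_CUBIC)
B=cv2.resize(t["image"][tv-27:tv+27,tu-27:tu+27,::-1],(396,396),interpolation=cv2.INTER_CUBIC)
cv2.imwrite("pics/pair.png",np.hstack([A,B])); print("crop origins",u-55,v-55,"scale 3.6;",tu-27,tv-27,"scale 7.33")
for z,r in ((46,33),(60,26),(72,19)): print("pred top crop",z,((proj(t,[551.5,244.4,z])-[tu-27,tv-27])*7.33).round())
E
```

```text
time_s: 20.65
eef_pos: [552.8, 244.4, 210.7]
ee_rot: [-0.001, 0.21, 0.978, -0.0]
force: [0.4, -0.5, 0.1]
grip_width: 0.631
grip_force: 0.0
time_s: 22.07
eef_pos: [600.0, -238.8, 210.1]
ee_rot: [-0.0, 0.209, 0.978, 0.0]
force: [0.9, 0.4, 0.5]
grip_width: 0.641
grip_force: 0.0
[ 600.1 -238.9  210.4]
317 190 [317.01311878 199.257062  ]
crop origins 262 135 scale 3.6; 139 191 scale 7.33
pred top crop 46 [236. 208.]
pred top crop 60 [214. 205.]
pred top crop 72 [194. 202.]
```

View pics/pair.png

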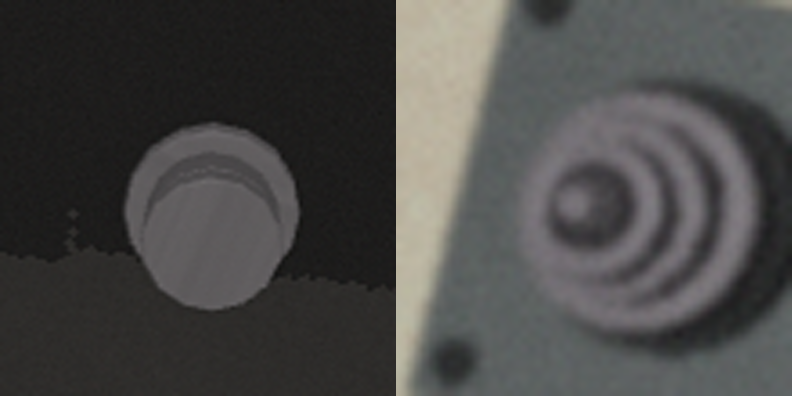

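The left crop shows the silver cap with its knob top at crop (212,244.5), which is image pixel (320.9,202.9). The right crop shows the three rings stacked concentrically round the spindle tip. Now I'll work out the cap position.

```bash
python3 - <<'E'
from h import *
c=cap("wrist"); e=ctrl.sense()["eef_pos"]
p=ray(c,320.9-.3,202.9-.3,33); q=p-1.2*np.array([.41,.91,0]); print(e.round(1),p.round(1),q.round(1),((q-e)/25).round(3))
E
```

```text
[ 600.1 -239.3  210.4] [ 603.6 -240.    33. ] [ 603.1 -241.1   33. ] [ 0.121 -0.072 -7.095]
```

```bash
python3 -m creep '[[[0.12,-0.07,-1.2,0,0,0],[0.12,-0.07,-2.4,0,0,0],[0.12,-0.07,-3.6,0,0,0],[0.12,-0.07,-4.4,0,0,0],[0.12,-0.07,-4.8,0,0,0],[0.12,-0.07,-4.8,0,0,0],[0.12,-0.07,-4.8,0,0,0]]]' && python3 -m creep '[[[0,0,0,0,0,0],[0,0,0,0,0,0],[0,0,0,0,0,0],[0,0,0,0,0,0],[0,0,0,0,0,0],[0,0,0,0,0,0],[0,0,0,0,0,0],[0,0,0,0,0,0]]]' 20 50
```

```text
time_s: 22.85
eef_pos: [603.4, -242.1, 91.1]
ee_rot: [0.0, 0.21, 0.978, -0.0]
force: [0.1, 0.3, 0.5]
grip_width: 0.644
grip_force: 0.0
time_s: 23.52
eef_pos: [603.5, -242.5, 92.2]
ee_rot: [0.001, 0.21, 0.978, -0.0]
force: [-1.5, 0.5, 4.9]
grip_width: 0.326
grip_force: 48.8
```

```bash
python3 -m creep '[[[0,0,1,0,0,0],[0,0,2.2,0,0,0],[0,0.3,3.5,0,0,0],[-0.1,1.3,4.5,0,0,0],[-0.3,2.7,4.9,0,0,0],[-0.4,4.2,4.9,0,0,0],[-0.6,5.7,4.9,0,0,0],[-0.7,7.2,4.9,0,0,0],[-0.9,8.7,4.9,0,0,0],[-1,10.2,4.9,0,0,0],[-1.2,11.7,4.9,0,0,0],[-1.3,13.2,4.9,0,0,0],[-1.5,14.7,4.9,0,0,0],[-1.6,16.2,4.9,0,0,0],[-1.8,17.7,4.9,0,0,0],[-2,18.9,4.9,0,0,0],[-2.01,19.4,4.9,0,0,0],[-2.01,19.4,4.9,0,0,0],[-2.01,19.4,4.9,0,0,0],[-2.01,19.4,4.9,0,0,0]]]' && python3 -m creep '[[[0,0.05,-0.3,0,0,0],[0,0.05,-0.6,0,0,0],[0,0.05,-0.8,0,0,0],[0,0.05,-0.8,0,0,0]]]'
```

```text
time_s: 25.18
eef_pos: [553.1, 241.6, 212.9]
ee_rot: [0.0, 0.21, 0.978, -0.0]
force: [0.0, 0.4, -0.6]
grip_width: 0.327
grip_force: 49.6
time_s: 25.52
eef_pos: [552.3, 243.4, 190.9]
ee_rot: [-0.001, 0.21, 0.978, -0.001]
force: [-0.5, 0.3, -1.2]
grip_width: 0.327
grip_force: 49.6
```

```bash
python3 -m creep '[[[0.02,0.02,-0.2,0,0,0],[0.02,0.02,-0.4,0,0,0],[0.02,0.02,-0.6,0,0,0],[0.02,0.02,-0.6,0,0,0]]]' && python3 -m creep '[[[0,0,-0.15,0,0,0],[0,0,-0.3,0,0,0],[0,0,-0.45,0,0,0],[0,0,-0.45,0,0,0],[0,0,-0.45,0,0,0]]]'
```

```text
time_s: 25.85
eef_pos: [552.8, 244.4, 176.3]
ee_rot: [-0.001, 0.21, 0.978, -0.0]
force: [-0.2, 0.4, -0.7]
grip_width: 0.322
grip_force: 49.6
time_s: 26.27
eef_pos: [553.1, 244.5, 166.2]
ee_rot: [-0.0, 0.21, 0.978, -0.0]
force: [0.2, 0.4, -1.3]
grip_width: 0.324
grip_force: 49.6
```

```bash
python3 -m creep '[[[0,0,-0.08,0,0,0],[0,0,-0.15,0,0,0],[0,0,-0.15,0,0,0],[0,0,-0.15,0,0,0]]]' && python3 -m creep '[[[0,0,-0.05,0,0,0],[0,0,-0.05,0,0,0],[0,0,-0.05,0,0,0]]]'
```

```text
time_s: 26.6
eef_pos: [553.1, 244.5, 162.6]
ee_rot: [-0.0, 0.21, 0.978, -0.0]
force: [0.5, -0.6, -1.0]
grip_width: 0.328
grip_force: 49.6
time_s: 26.85
eef_pos: [553.2, 244.5, 161.4]
ee_rot: [-0.0, 0.21, 0.978, -0.0]
force: [0.2, -0.1, -0.7]
grip_width: 0.328
grip_force: 49.6
```

```bash
python3 -m creep '[[[0,0,-0.05,0,0,0],[0,0,-0.06,0,0,0],[0,0,-0.06,0,0,0]]]'
```

```text
time_s: 27.1
eef_pos: [553.3, 244.6, 161.1]
ee_rot: [0.0, 0.21, 0.978, 0.0]
force: [-3.0, -1.9, 9.4]
grip_width: 0.326
grip_force: 50.5
```

The cap meets the small ring at the expected height (161.1 mm against 161.2). Release, back off upwards, and check.

```bash
python3 -m creep '[[[0,0,0.02,0,0,0],[0,0,0.02,0,0,0],[0,0,0.02,0,0,0],[0,0,0.02,0,0,0],[0,0,0.02,0,0,0],[0,0,0.8,0,0,0],[0,0,2,0,0,0],[0,0,3.5,0,0,0]]]' 55 && python3 -m creep '[[[0.4,-1.2,0,0,0,0],[0.8,-2.4,0,0,0,0],[1.2,-3.6,0,0,0,0],[1.2,-3.6,0,0,0,0],[1.2,-3.6,0,0,0,0],[1.2,-3.6,0,0,0,0]]]'
python3 - <<'E'
from h import *
t=cap("top","tend"); g=cv2.medianBlur(cv2.cvtColor(t["image"],cv2.COLOR_RGB2GRAY),3)
P=np.array([551.5,244.4,0])
print("pred knob top",proj(t,P+[0,0,102]),"flange",proj(t,P+[0,0,80]))
u,v=proj(t,P+[0,0,90]).astype(int); print(g[v-13:v+14:2,u-20:u+22:2])
E
```

```text
time_s: 27.77
eef_pos: [552.5, 244.3, 246.5]
ee_rot: [-0.002, 0.21, 0.978, -0.001]
force: [-0.3, -0.6, 0.2]
grip_width: 0.646
grip_force: 0.0
time_s: 28.27
eef_pos: [583.0, 154.9, 247.3]
ee_rot: [-0.0, 0.21, 0.978, 0.0]
force: [0.2, -0.0, -0.3]
grip_width: 0.645
grip_force: 0.0
pred knob top [158.25053417 217.52660004] flange [163.57671931 218.28020906]
[[46 46 45 46 46 45 45 47 47 46 46 45 45 47 44 29 17 13 12 12 13]
 [46 46 46 46 46 46 46 45 46 48 45 45 45 47 47 41 36 38 42 35 21]
 [47 46 46 46 46 46 47 47 47 48 46 45 46 47 48 53 58 57 54 56 58]
 [47 46 47 47 47 47 45 45 46 48 46 46 46 45 47 50 60 60 54 53 62]
 [46 46 46 46 46 46 47 46 46 46 46 46 45 45 48 49 48 57 59 51 54]
 [46 45 46 46 44 45 47 46 44 46 46 46 46 47 51 57 48 46 57 57 47]
 [45 44 45 46 47 46 46 47 45 46 47 47 47 47 50 61 54 45 57 59 48]
 [45 45 45 45 45 47 46 46 45 47 47 46 47 46 48 62 58 46 55 60 48]
 [47 48 45 45 45 45 48 48 46 47 47 47 47 46 46 60 52 43 57 61 51]
 [44 45 45 45 45 46 47 47 47 46 45 45 45 47 53 60 52 47 61 63 50]
 [46 46 45 44 46 46 46 47 46 46 45 46 46 48 56 60 45 51 63 55 50]
 [46 45 47 46 46 47 47 47 46 46 45 45 46 46 53 50 46 60 64 52 54]
 [47 44 44 46 46 46 46 46 46 46 45 45 46 48 55 62 65 62 55 53 61]
 [47 44 45 46 46 46 46 46 46 46 45 45 49 63 93 95 78 59 58 62 64]]
```

The gripper is still blocking the top view. I'll move it further aside for one last numeric check.

```bash
python3 -m creep '[[[0,-1.3,0,0,0,0],[0,-2.6,0,0,0,0],[0,-4,0,0,0,0],[-0.4,-5.4,0,0,0,0],[-0.8,-6.8,0,0,0,0],[-0.8,-8,0,0,0,0],[-0.8,-8,0,0,0,0],[-0.8,-8,0,0,0,0]]]'
python3 - <<'E'
from h import *
t=cap("top","tend2"); g=cv2.cvtColor(t["image"],cv2.COLOR_RGB2GRAY)
P=np.array([551.5,244.4,0]); w=cv2.resize(g[185:255,125:205],None,fx=6,fy=6,interpolation=cv2.INTER_CUBIC)
# model matching: edge strength along projected circles of the seated stack, over shifts
gx,gy=cv2.Sobel(cv2.GaussianBlur(g,(0,0),.8),cv2.CV_32F,1,0),cv2.Sobel(cv2.GaussianBlur(g,(0,0),.8),cv2.CV_32F,0,1); m=np.hypot(gx,gy)
a=np.linspace(0,2*np.pi,120)
def score(c,z,r):
    q=np.array([proj(t,[c[0]+r*np.cos(x),c[1]+r*np.sin(x),z]) for x in a],np.float32)
    return cv2.remap(m,q[:,0][None],q[:,1][None],cv2.INTER_LINEAR).mean()
for n,z,r in (("large",46,33),("medium",60,26),("flange",80,20),("knob",102,15)):
    b=max((score(P+[dx,dy,0],z,r),dx,dy) for dx in range(-8,9,1) for dy in range(-8,9,1)); print(n,np.round(b,1),round(float(score(P,z,r)),1))
print("offset rays",proj(t,P+[0,0,102]))
s=ctrl.sense(); print(s["time_s"],s["eef_pos"].round())
E
```

```text
time_s: 28.98
eef_pos: [563.2, -45.6, 247.4]
ee_rot: [0.0, 0.21, 0.978, 0.0]
force: [0.3, 0.0, 0.5]
grip_width: 0.645
grip_force: 0.0
large [100.9   0.    0. ] 100.9
medium [84.9 -7.  -8. ] 39.6
flange [73.7 -3.  -6. ] 60.9
knob [79.6 -3.  -7. ] 74.4
offset rays [158.25053417 217.52660004]
29.0333 [563. -45. 247.]
```

```bash
python3 - <<'E'
from h import *
t=cap("top"); g=cv2.cvtColor(t["image"],cv2.COLOR_RGB2GRAY)
P=np.array([551.5,244.4,0]); print("row 218 from u=145",g[217:220,145:192].mean(0).round().astype(int))
for n,z,r in (("large",46,33),("medium",60,26),("small",72,19),("flange",80,20),("knob",102,15)):
    print(n,[proj(t,P+[0,s*r,z])[0].round(1) for s in (1,-1)],[proj(t,P+[s*r,0,z])[1].round(1) for s in (1,-1)])
print("col 159 from v=200",g[200:236,158:161].mean(1).round().astype(int))
E
```

```text
row 218 from u=145 [170 153 121  99  95 101 111 114 113 114 113 113 113 115 116 118 121 121
 120 115  93  67  54  42  44  72 104 114  91  57  39  50  83 106 116 103
  69  53  75 104 118 118  98  66  38  33  40]
large [np.float64(154.9), np.float64(187.6)] [np.float64(202.9), np.float64(236.0)]
medium [np.float64(155.0), np.float64(181.3)] [np.float64(205.7), np.float64(232.2)]
small [np.float64(155.7), np.float64(175.2)] [np.float64(208.7), np.float64(228.4)]
flange [np.float64(153.2), np.float64(174.0)] [np.float64(207.8), np.float64(228.8)]
knob [np.float64(150.2), np.float64(166.3)] [np.float64(209.4), np.float64(225.7)]
col 159 from v=200 [ 90  89  91  89  88  88  90  90  94  96 102 110 114 118 115 115 116 117
 115 118 117 120 121 119 116 106  95  95 103 103 102 101  96  93  93  93]
```

The profile edges match the seated model to within about 0.7 px. Measured against model, the knob spans 150 to 165.5 (150.2 to 166.3), the flange ends at 173.5 (174.0), the medium ring at 181 (181.3) and the large ring at 188 (187.6). Handing in.

```bash
python3 -c "
from rig import ctrl
print(ctrl.finish_job())"
```

```text
the job is handed in; nothing more can be done
None
```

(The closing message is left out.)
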